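# Strip the nested topping caddy for washing

### The arm

A 6-joint arm with a two-finger parallel gripper is mounted at the origin on the work surface. World frame = base frame: x ahead of the robot, y to its left, z up, the work surface at z = 0. Lengths are in m, angles in rad, forces in N, time in s.
With the tool pointing down it reaches from about 0.35 to 0.775 m from the base axis. Payload 7.3 kg.
Tool frame: the origin (TCP) lies between the finger pads; the fingertips stand 8 mm ahead of it and the grasp point (between the pads) lies 11 mm behind it (robot.nose_length is the distance from the TCP to the fingertips, in m); z points along the fingers, y is the line along which they close (so a half turn about z gives the same grasp; the last joint's range is limited). The gripper opens to 92 mm and grips with 3 to 60 N. Pads are 19 mm wide; open, the fingers measure 130 mm over their backs; the gripper's body (75 mm by 190 mm) begins 47 mm behind the grasp point.
Start: joints at [-1.384, 0.342, 1.524, -0, 1.275, -0.146], TCP at [0.172, -0.496, 0.235] pointing down, gripper open.
Joint ranges: [-2.53, 2.53], [-0.77, 2.02], [0.04, 2.7], [-1, 4.14], [0.28, 2.66], [-3.11, 3.11]. Speed limits (rad/s): [2.57, 2.57, 3.14, 3.14, 3.14, 3.14].

### API

Orientations are given as [roll, pitch, yaw] about the fixed x, y, z axes, in that order (R = Rz(yaw) Ry(pitch) Rx(roll)).
In Python, from cell import robot gives the robot as it stands. The module is installed in compiled form; this text tells all that it offers.
- The arm moves only by the shell command python3 -m jog 'ROWS' [FORCE]. ROWS is JSON, a list that holds one entry, the list of rows, each a list of 5 numbers: the gripper's target within -1 to 1 (fully open at 1, half-way at 0, shut at -1), then the shift along the tool's x, y, z in m, then the turn about the tool's z in rad. A call has 1 to 5 rows; each row is the pose to reach, as a shift and turn from the pose commanded when the call began, along the tool's axes at that moment; what a row does not reach only later rows make up. A row lasts 1/12 s, in which the tool goes at most 41.7 mm and 7.16 degrees, less where a joint would pass 70% of its speed; a pose out of reach is approached as far as the arm can. A call with a gripper value outside its range is refused whole. The fingers move at their own pace and stop on an object; FORCE is the grip in N (left out, the last holds). Time passes only in rows, so rows that repeat a pose let the fingers close. It gives the time, the measured TCP pose, the force, the opening and the grip force at its end, in the units of the state.
- robot.observe(): the state, without advancing time (a new reading comes with each control period).
- robot.read_camera(name): name is "side" or "top"; returns the picture (480x640x3 uint8, red, green, blue); there is no depth.
- robot.camera_model(name): a dict with "camera_matrix" (3x3 intrinsics, pixels), "position" and "attitude" of the camera in the world. Camera axes: x right, y down, z forward; pixel columns grow to the right and rows downward; lengths in m; the calibration is good to about 2 mm. A picture is of the moment at which its call begins. camera_model takes no time and is no camera call.
- robot.hand_in(): hands the job in; it is judged then, once.
The state is a dict: "time": time; "qpos": joint angles; "qvel": joint speeds; "joint_efforts": joint torques, N m; "tool_pos": TCP position; "tool_rot": TCP orientation; "contact_force": force on the tool from outside, world axes, zero at the start; "torque": the same for the moment, N m; "opening": finger opening in m; "grip_force": force on a finger pad.
Only numpy, scipy, OpenCV 4.12 (cv2) and the standard library are available. Lean on these libraries where they do the work, as an engineer would, in place of code of your own. Each camera call takes 0.05 s, during which the arm holds its last target. There are 200 camera calls.

### The job

Take the topping caddy apart for washing. First slide its lid across onto the red side shelf, without lifting it up off the station, until its hole drops over the brass pin there there there and the lid lies flat on the shelf. Then take out the small yellow tin and after it the large steel tin, and stand them upright, side by side on the green mat, apart and clear of each other; leave everything else where it is.

Things in the scene. Friction and masses are not known exactly. Their poses are not given: they have to be found in the camera images.
- station: fixed topping station; origin on the counter under the caddy's centre, z up. The caddy is an open steel box 156 mm (x) by 140 mm (y) outside, walls 8 mm, floor 4 mm, rim 84 mm above the counter. On its +y side a flat red shelf, 180 mm (x) wide, reaches from y = 70 to 246 mm; its top is 76 mm above the counter, 8 mm lower than the rim.
- lid_frame (a point): point on the lid's upper face in the middle of its raised red frame, 22 mm along the lid's +y from its centre. The frame is a rectangle of upright walls 18 mm tall, 5 mm thick, 64 mm (y) by 32 mm (x) inside, the lid being its floor: fingertips put in it can push the lid any way, or be spread against its end walls (y). Axes as the lid's.
- lid_hole (a point): centre of the round hole through the lid, 23 mm in diameter, half-way through the plate, 40 mm along the lid's -y from its centre. Lid on the rim: 87 mm above the counter; parked flat on the shelf with the pin in the hole: 79 mm. Axes as the lid's.
- small_grip (a point): middle of the small tin's black grip bar, 22 mm above its underside; the bar runs along the tin's x from wall to wall, 10 mm wide (y), 12 mm tall, its top level with the rim. Axes as the tin's.
- large_grip (a point): middle of the large tin's blue partition, 40 mm above the tin's underside: an upright wall along the tin's x, 8 mm thick (y), from the floor to 46 mm above the underside; it serves as the grip and is covered by the small tin at first. Axes as the tin's.
- mat: fixed green mat on the counter, 300 mm (x) by 180 mm (y) by 3 mm thick; origin at the centre of its underside. Room for the two tins one beyond the other along its x, each wholly on the mat.
- jar: red-capped jar, 60 mm across and 75 mm tall, standing about 140 mm from the caddy's centre on its +x side; bystander. Origin under its centre.
- cup: blue cup, 72 mm across and 60 mm tall, standing in front (-x) of the shelf; bystander. Origin under its centre.
- carton: flat red carton, 110 by 160 by 45 mm, beyond the shelf to the robot's left; bystander. Origin under its centre.
- bowl: white bowl, 120 mm across and 45 mm tall, beyond the mat to the robot's right; bystander. Origin under its centre.
- spatula: spatula lying beyond the mat; bystander. Origin under it.
- lid: loose aluminium lid, a plate 150 mm (x) by 140 mm (y) by 6 mm, about 0.25 kg, at first lying on the caddy's rim, within 5 mm and 0.06 rad of square with the station; origin at the centre of its underside. It parks slid along the station's +y. Once more than half past the pin, its leading (+y) edge droops onto the shelf if nothing holds it level.
- small_tin: small yellow tin: an open plastic box 112 mm (x) by 100 mm (y) by 28 mm high, walls and floor 3 mm, about 0.2 kg. Origin at the centre of its underside. At first nested under the lid in the large tin, standing on its partition and ledges, 50 mm above the counter, roughly square with it.
- large_tin: large steel tin: an open box 132 mm (x) by 116 mm (y) by 66 mm high, walls and floor 3 mm, about 0.4 kg. Origin at the centre of its underside. At first it stands on the caddy's floor, square with it. Ledges 10 mm wide run inside along its two long walls, tops 46 mm above its underside.
- slot (a point): middle of a narrow dark slot in the top of the red shelf, at station x = 0, y = 112 mm, 76 mm above the counter. An upright brass pin, 20 mm in diameter with a 2 mm chamfer, is clamped in it somewhere along the slot (station x), within 14 mm of this point; just where is not measured. It stands 7.5 mm out of the shelf, 0.5 mm lower than the caddy's rim, so the lid slides over it.
Things that resemble listed ones, but are neither listed nor needed, are in the scene too. What is meant by the lid is not orange, and is the larger of those in its own colour.

How it is judged:
By the outcome, as a careful person would: the job done as asked, in the order asked, and still so for the second after the job is handed in, with the robot touching nothing.
It also fails if it takes over 72 s, if anything falls off the work surface, if the arm or the gripper's body presses on something with over 40 N, if the wrist force passes 120 N, or if a joint passes its speed limit or range.

## Working session

There is one attempt and no reset: what is moved stays moved. The work goes in short steps, Python scripts to look and compute and a shell command to move; the robot and the scene stay as the last step left them, time stands still between calls to the robot, and variables do not carry over. Pictures are saved under pics/ and viewed, at most 10 in all, crops included, and the job is handed in when it is done.

```bash
mkdir -p pics; ls; python3 - <<'E'
from cell import robot
import cv2,numpy as np
for n in("side","top"):
    cv2.imwrite(f"pics/{n}0.png",robot.read_camera(n)[:,:,::-1]);print(n,robot.camera_model(n))
print(robot.observe(), robot.nose_length)
E
```

```text
pics
side {'camera_matrix': array([[527.37963213,   0.        , 323.09283338],
       [  0.        , 527.37963213, 242.48576582],
       [  0.        ,   0.        ,   1.        ]]), 'position': array([-0.0986454 ,  0.57538968,  1.13151558]), 'attitude': array([-2.45412382,  0.00331022, -2.3818595 ])}
top {'camera_matrix': array([[614.38629782,   0.        , 328.29866328],
       [  0.        , 614.38629782, 243.76321709],
       [  0.        ,   0.        ,   1.        ]]), 'position': array([ 0.40468088, -0.05783503,  1.64182099]), 'attitude': array([-3.07229849, -0.00416904, -1.59732198])}
{'time': 0.1, 'qpos': array([-1.38395110e+00,  3.42651712e-01,  1.52490382e+00, -4.08064668e-06,
        1.27540295e+00, -1.46013533e-01]), 'qvel': array([ 0.00155959, -0.00130143, -0.00227559,  0.0004788 , -0.00011958,
       -0.00103592]), 'joint_efforts': array([ 1.58597657e-03, -4.32004666e+01, -2.44694102e+01,  7.19038839e-02,
        5.26355475e-02, -3.66833603e-05]), 'tool_pos': array([ 0.17149006, -0.4958362 ,  0.23412132]), 'tool_rot': array([-3.14024080e+00, -1.94859693e-04,  3.32859820e-01]), 'contact_force': array([0.40258384, 0.12353149, 0.09426917]), 'torque': array([ 0.02619265, -0.02181752,  0.06130917]), 'grip_force': 0.0, 'opening': 0.09150770738809093} 0.008
```

View pics/top0.png

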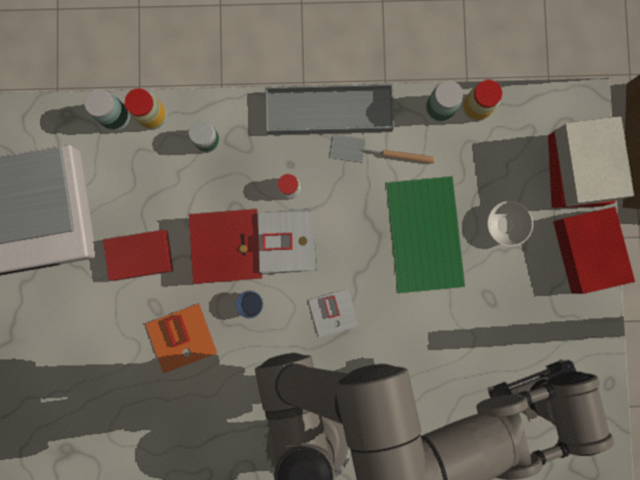

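View pics/side0.png

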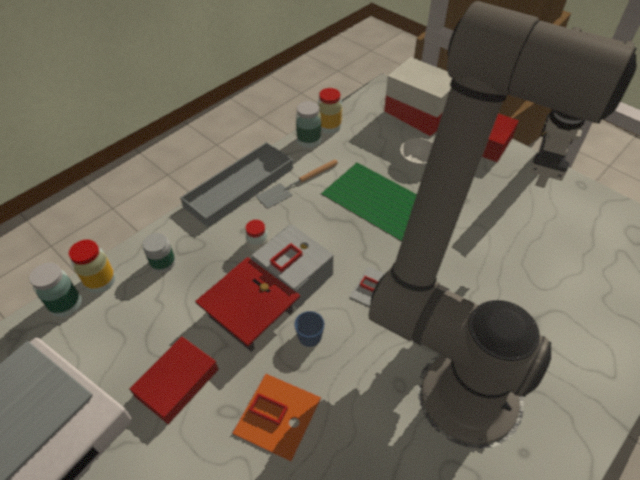

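The top view shows the lid on the caddy around (285,241), the frame at (277,241), the hole at (303,241), the pin near (243,248), the shelf from x=190 to 260, and the mat around (426,234). I'll enlarge the area next.

```bash
cat > h.py <<'E'
from cell import robot
import cv2,numpy as np
from scipy.spatial.transform import Rotation as R
def ray(n,uv,z):
    m=robot.camera_model(n);K=m["camera_matrix"];p=m["position"]
    A=R.from_euler("xyz",m["attitude"]).as_matrix()
    d=A@np.linalg.solve(K,[uv[0],uv[1],1.]);return (p+d*(z-p[2])/d[2])
def proj(n,X):
    m=robot.camera_model(n);A=R.from_euler("xyz",m["attitude"]).as_matrix()
    c=m["camera_matrix"]@(A.T@(np.array(X)-m["position"]));return c[:2]/c[2]
def crop(n,x,y,w,h,s,f):
    im=robot.read_camera(n)[y:y+h,x:x+w,::-1]
    cv2.imwrite(f,cv2.resize(im,None,fx=s,fy=s,interpolation=cv2.INTER_CUBIC))
E
python3 - <<'E'
from h import *
a=cv2.resize(cv2.imread("pics/top0.png")[200:300,180:330],None,fx=5,fy=5,interpolation=cv2.INTER_CUBIC)
cv2.imwrite("pics/c1.png",a)
for uv in [(388,183),(451,177),(465,287),(397,292)]: print(ray("top",uv,.003))
E
```

```text
[ 0.67798278 -0.23278056  0.003     ]
[ 0.68991646 -0.40321354  0.003     ]
[ 0.39326262 -0.42857745  0.003     ]
[ 0.38480624 -0.24699494  0.003     ]
```

View pics/c1.png

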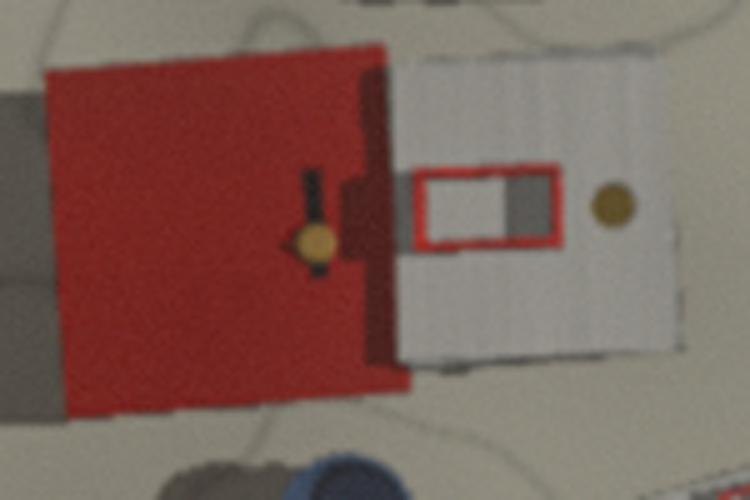

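The crop shows the shelf corners at (48,72), (386,46), (410,390) and (66,418). The pin is at (316,243), the hole at (613,205), the frame's outer corners at (414,170), (558,163), (562,246) and (418,252), and the lid corners at (388,62), (655,48), (680,350) and (397,366).

```bash
python3 - <<'E'
from h import *
P=lambda l,z:np.array([ray("top",(180+(u)/5-.4,200+v/5-.4),z) for u,v in l])
sh=P([(48,72),(386,46),(410,390),(66,418)],.076)
print("shelf",sh[:,:2]); 
ex=(sh[0]-sh[3]+sh[1]-sh[2]); ey=(sh[0]-sh[1]+sh[3]-sh[2])
print("yaw",np.arctan2(ex[1],ex[0]),np.arctan2(-ey[0],ey[1]),"size",np.linalg.norm(sh[0]-sh[3]),np.linalg.norm(sh[0]-sh[1]))
yaw=np.arctan2(-ey[0]+ex[1],ey[1]+ex[0]);c,s=np.cos(yaw),np.sin(yaw);Rz=np.array([[c,-s],[s,c]])
o=sh.mean(0)[:2]-Rz@[0,.158]
print("yaw",yaw,"station",o)
lid=P([(388,62),(655,48),(680,350),(397,366)],.090);pin=P([(316,243)],.0835);hole=P([(613,205)],.087);fr=P([(414,170),(558,163),(562,246),(418,252)],.108)
for n,q in [("lid",lid),("pin",pin),("hole",hole),("frame",fr)]:
    print(n,q.mean(0), "st",(q[:,:2]-o)@Rz*1000)
print("lid c st",(lid.mean(0)[:2]-o)@Rz,"frame", (fr.mean(0)[:2]-o)@Rz)
v=fr.mean(0)-hole[0];print("lid yaw",np.arctan2(-v[0],v[1]),np.linalg.norm(v[:2]))
for a in [(426.0,234.7)]:pass
E
```

```text
shelf [[0.59886981 0.28683347]
 [0.60777182 0.11360818]
 [0.43134476 0.10466107]
 [0.42176134 0.27961916]]
yaw 0.045681912495563984 0.05304127121379152 size 0.1772553386230223 0.1734538687803437
yaw 0.04933419495017292 station [0.52272858 0.0383727 ]
lid [0.52254108 0.04070862 0.09      ] st [[ 78.52369081  69.05028122]
 [ 75.45430447 -66.70281496]
 [-78.51202512 -67.96395911]
 [-75.7542619   74.98576218]]
pin [0.50703219 0.15017477 0.0835    ] st [[-10.16386369 112.44009204]]
hole [ 0.52216425 -0.00119365  0.087     ] st [[ -2.51481623 -39.49038236]]
frame [0.52085664 0.06059632 0.108     ] st [[ 20.91602089  57.91272943]
 [ 18.98782467 -14.23987608]
 [-22.71883917 -13.25025419]
 [-20.27988553  58.73295715]]
lid c st [-7.20729343e-05  2.34231733e-03] frame [-0.00077372  0.02228889]
lid yaw 0.021159118284421345 0.06180380081853686
```

The measurements agree with the given sizes: hole to frame is 61.8 mm against 62, and the pin is at station (-10, 112). I'll set out towards the frame, turning on the way.

```bash
cat >> h.py <<'E'
def go(x,y,z,yaw):
    o=robot.observe();T=R.from_euler("xyz",o["tool_rot"]).as_matrix()
    d=T.T@(np.array([x,y,z])-o["tool_pos"]);t=-(yaw-o["tool_rot"][2]);t=(t+np.pi/2)%np.pi-np.pi/2
    print("t",round(o["time"],2),"pos",o["tool_pos"].round(4),"rot",o["tool_rot"].round(3),"shift",d.round(4),"turn",t.round(4),"F",o["contact_force"].round(1),"open",round(o["opening"],4),"grip",round(o["grip_force"],1))
E
python3 -m jog '[[[-0.7,0.031,-0.025,0,0.1],[-0.7,0.062,-0.050,0,0.2],[-0.7,0.093,-0.075,0,0.308],[-0.7,0.124,-0.1,0,0.308],[-0.7,0.156,-0.125,0,0.308]]]' 20
python3 -c "
from h import *
go(.521,.0606,.235,.025)"
```

```text
time: 0.52
tool_pos: [0.2784, -0.3253, 0.2344]
tool_rot: [-3.141, 0.0, 0.023]
contact_force: [1.0, -0.7, 0.4]
opening: 0.063
grip_force: 0.0
t 0.52 pos [ 0.2784 -0.3253  0.2344] rot [-3.141  0.     0.023] shift [ 0.2515 -0.3801 -0.0004] turn -0.0016 F [ 1.  -0.7  0.4] open 0.063 grip 0.0
```

```bash
python3 -m jog '[[[-0.7,0.022,-0.033,0,0],[-0.7,0.044,-0.066,0,0],[-0.7,0.066,-0.1,0,0],[-0.7,0.088,-0.133,0,0],[-0.7,0.11,-0.167,0,0]]]' >/dev/null
python3 -m jog '[[[-0.7,0.022,-0.033,0,0],[-0.7,0.044,-0.066,0,0],[-0.7,0.066,-0.1,0,0],[-0.7,0.088,-0.133,0,0],[-0.7,0.11,-0.167,0,0]]]' >/dev/null
python3 -m jog '[[[-0.7,0.02,-0.03,0.02,0],[-0.7,0.02,-0.03,0.05,0],[-0.7,0.02,-0.03,0.08,0],[-0.7,0.02,-0.03,0.08,0],[-0.7,0.02,-0.03,0.08,0]]]'
python3 -c "
from h import *
go(.521,.0606,.1,.025)"
```

```text
time: 1.77
tool_pos: [0.508, 0.0428, 0.1537]
tool_rot: [-3.141, 0.004, 0.025]
contact_force: [0.4, -0.1, -0.1]
opening: 0.0139
grip_force: 0.0
t 1.77 pos [0.508  0.0428 0.1537] rot [-3.141  0.004  0.025] shift [ 0.0137 -0.0174  0.0537] turn -0.0 F [ 0.4 -0.1 -0.1] open 0.0139 grip 0.0
```

```bash
python3 -m jog '[[[-0.7,0.013,-0.0175,0.02,0],[-0.7,0.013,-0.0175,0.02,0],[-0.7,0.013,-0.0175,0.02,0]]]'
python3 -c "
from h import *
go(.521,.0606,.1,.025)
crop('side',230,200,130,100,5,'pics/s1.png')"
```

```text
time: 2.02
tool_pos: [0.5222, 0.0604, 0.1359]
tool_rot: [3.141, -0.001, 0.025]
contact_force: [-0.4, -0.4, 0.1]
opening: 0.014
grip_force: 0.0
t 2.02 pos [0.5222 0.0604 0.1359] rot [ 3.141e+00 -1.000e-03  2.500e-02] shift [-0.0013 -0.0002  0.0359] turn 0.0002 F [-0.4 -0.4  0.1] open 0.014 grip 0.0
```

View pics/s1.png

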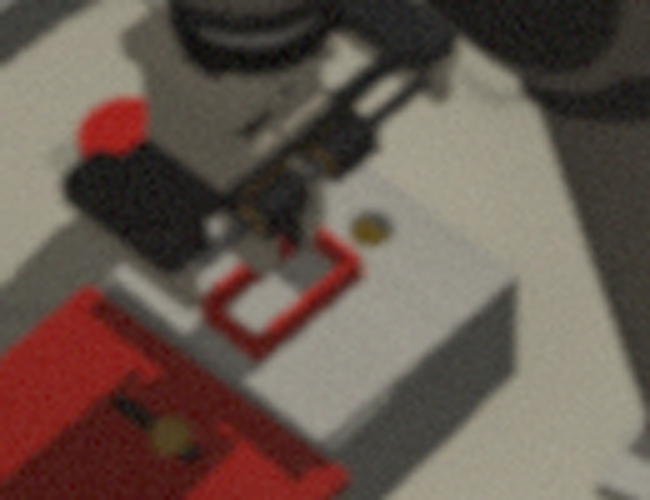

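The side crop shows the fingertips above the frame. The frame's top corners are at about (205,303) and (362,268), the pin at (170,437), and the hole at (372,229). I'll cross-check these and descend.

```bash
python3 -c "
from h import *
for n,u,v,z in [('frame',283.5,285.5,.108),('pin',170,437,.0835),('hole',372,229,.087)]: print(n,ray('side',(230+u/5-.4,200+v/5-.4),z))"
python3 -m jog '[[[-0.7,-0.001,0,0.015,0],[-0.7,-0.001,0,0.025,0],[-0.7,-0.001,0,0.035,0],[-0.7,-0.001,0,0.035,0]]]'
```

```text
frame [0.51721569 0.06328045 0.108     ]
pin [0.50513723 0.15263666 0.0835    ]
hole [ 0.52333078 -0.00360764  0.087     ]
time: 2.4
tool_pos: [0.5201, 0.06, 0.0988]
tool_rot: [3.141, 0.001, 0.024]
contact_force: [-0.0, -0.2, 0.4]
opening: 0.0134
grip_force: 0.0
```

```bash
python3 -m jog '[[[0,0,0,0,0],[0,0,0,0,0],[0,0,0,0,0],[0,0,0,0,0],[0,0,0,0,0]]]' 30
python3 -c "
from h import *
go(.521,.0606,.1,.049)"
```

```text
time: 2.82
tool_pos: [0.5209, 0.0605, 0.1002]
tool_rot: [3.141, -0.001, 0.025]
contact_force: [-0.8, -0.6, 1.7]
opening: 0.0314
grip_force: 30.0
t 2.82 pos [0.5209 0.0605 0.1002] rot [ 3.141e+00 -1.000e-03  2.500e-02] shift [ 0.0001 -0.0001  0.0002] turn -0.0242 F [-0.8 -0.6  1.7] open 0.0314 grip 30.0
```

```bash
python3 -m jog '[[[0,-0.002,-0.025,0,-0.005],[0,-0.004,-0.05,0,-0.01],[0,-0.007,-0.075,0,-0.015],[0,-0.0105,-0.1,0,-0.024],[0,-0.0135,-0.125,0,-0.024]]]'
python3 -m jog '[[[0,0,0,0,0],[0,0,0,0,0]]]'
python3 -c "
from h import *
go(.5036,.2129,.1,.049)
crop('side',200,220,160,120,5,'pics/s2.png')
print(proj('side',(.5066,.151,.0835)))"
```

```text
time: 3.23
tool_pos: [0.504, 0.1858, 0.1]
tool_rot: [3.141, -0.001, 0.049]
contact_force: [0.7, -1.2, 0.6]
opening: 0.0319
grip_force: 30.0
time: 3.4
tool_pos: [0.5039, 0.1868, 0.1001]
tool_rot: [-3.141, -0.001, 0.051]
contact_force: [0.1, 2.7, 2.8]
opening: 0.0309
grip_force: 30.0
t 3.4 pos [0.5039 0.1868 0.1001] rot [-3.141e+00 -1.000e-03  5.100e-02] shift [ 0.0011 -0.0261  0.0001] turn 0.0024 F [0.1 2.7 2.8] open 0.0309 grip 30.0
[263.69289583 286.24706238]
```

View pics/s2.png

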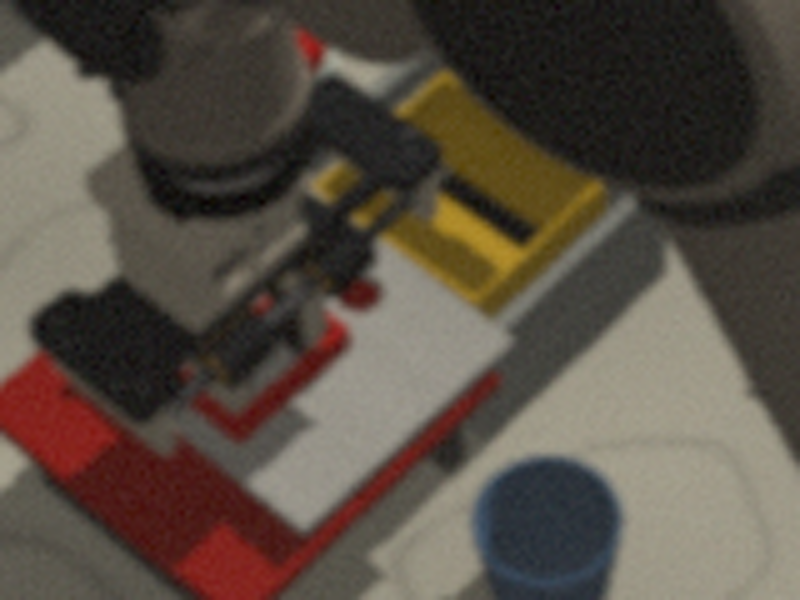

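The lid is on the shelf side and held level. Its hole, at (360,292) in the crop, shows red shelf through it and is still about 26 mm short of the pin. I'll advance to just short, then look.

```bash
python3 -m jog '[[[0,0.0005,-0.01,0,0],[0,0.001,-0.02,0,0],[0,0.001,-0.026,0,0],[0,0.001,-0.026,0,0]]]'
python3 -c "
from h import *
go(.5036,.2129,.1,.049)
crop('side',240,250,60,50,10,'pics/s3.png')"
```

```text
time: 3.78
tool_pos: [0.5034, 0.2122, 0.0992]
tool_rot: [-3.141, 0.001, 0.049]
contact_force: [-0.2, 1.3, -2.8]
opening: 0.0316
grip_force: 29.9
t 3.78 pos [0.5034 0.2122 0.0992] rot [-3.141e+00  1.000e-03  4.900e-02] shift [ 0.0002 -0.0007 -0.0008] turn 0.0001 F [-0.2  1.3 -2.8] open 0.0316 grip 29.9
```

View pics/s3.png

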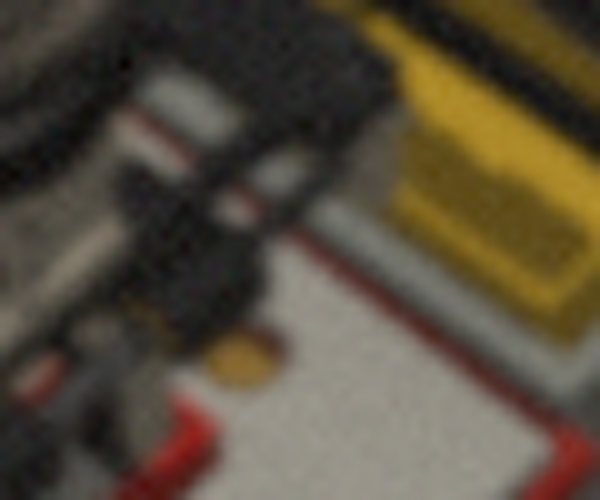

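The pin now shows inside the hole at (240,360), with a dark crescent on its upper right, so the two are nearly concentric. I'll press down gently.

```bash
python3 -m jog '[[[0,0,-0.001,0.001,0],[0,0,-0.001,0.003,0],[0,0,-0.001,0.005,0],[0,0,-0.001,0.005,0]]]'
python3 -c "
from h import *
go(.5036,.2129,.092,.049)"
```

```text
time: 4.17
tool_pos: [0.5033, 0.2118, 0.094]
tool_rot: [3.141, 0.001, 0.048]
contact_force: [-0.1, -0.7, -3.8]
opening: 0.0314
grip_force: 29.9
t 4.17 pos [0.5033 0.2118 0.094 ] rot [3.141e+00 1.000e-03 4.800e-02] shift [ 0.0003 -0.0011  0.002 ] turn -0.0006 F [-0.1 -0.7 -3.8] open 0.0314 grip 29.9
```

The tool went down 5 mm with only the lid's weight on it, so the pin is in the hole. I'll lower the rest.

```bash
python3 -m jog '[[[0,0,0,0.001,0],[0,0,0,0.002,0],[0,0,0,0.003,0],[0,0,0,0.0035,0],[0,0,0,0.0035,0]]]'
python3 -m jog '[[[-0.6,0,0,0,0],[-0.6,0,0,0,0],[-0.6,0,0,0,0],[-0.6,0,0,0,0]]]'
python3 -c "
from h import *
go(.5036,.2129,.092,.049)"
```

```text
time: 4.58
tool_pos: [0.5038, 0.2121, 0.0922]
tool_rot: [3.141, -0.001, 0.049]
contact_force: [-2.1, -1.9, 5.7]
opening: 0.0314
grip_force: 30.1
time: 4.92
tool_pos: [0.5041, 0.2122, 0.0917]
tool_rot: [-3.141, -0.001, 0.049]
contact_force: [-0.2, 0.0, 0.3]
opening: 0.0235
grip_force: 0.0
t 4.92 pos [0.5041 0.2122 0.0917] rot [-3.141e+00 -1.000e-03  4.900e-02] shift [-0.0004 -0.0007 -0.0003] turn -0.0003 F [-0.2  0.   0.3] open 0.0235 grip 0.0
```

```bash
python3 -m jog '[[[-0.6,0,0,-0.03,0],[-0.6,0,0,-0.06,0],[-0.3,0.003,0.03,-0.06,0],[-0.2,0.006,0.065,-0.06,0],[-0.2,0.008,0.1,-0.06,0]]]' >/dev/null
python3 -m jog '[[[-0.2,0.002,0.035,0,0],[-0.2,0.003,0.075,0,0],[-0.2,0.003,0.075,0,0],[-0.2,0.003,0.075,0,0]]]' 
python3 -c "
from h import *
go(.5227,.0384,.065,.049)
a=robot.read_camera('top')[190:290,180:330,::-1];b=robot.read_camera('side')[190:310,190:350,::-1]
r=lambda i:cv2.resize(i,None,fx=5,fy=5,interpolation=cv2.INTER_CUBIC)
cv2.imwrite('pics/t4.png',cv2.resize(a,(750,500),interpolation=cv2.INTER_CUBIC));cv2.imwrite('pics/s4.png',r(b))
"
```

```text
time: 5.67
tool_pos: [0.5236, 0.036, 0.1513]
tool_rot: [3.142, -0.001, 0.045]
contact_force: [0.4, 1.2, -0.4]
opening: 0.0369
grip_force: 0.0
t 5.67 pos [0.5236 0.036  0.1513] rot [ 3.142e+00 -1.000e-03  4.500e-02] shift [-0.0008 -0.0024  0.0863] turn -0.0044 F [ 0.4  1.2 -0.4] open 0.0369 grip 0.0
```

View pics/s4.png

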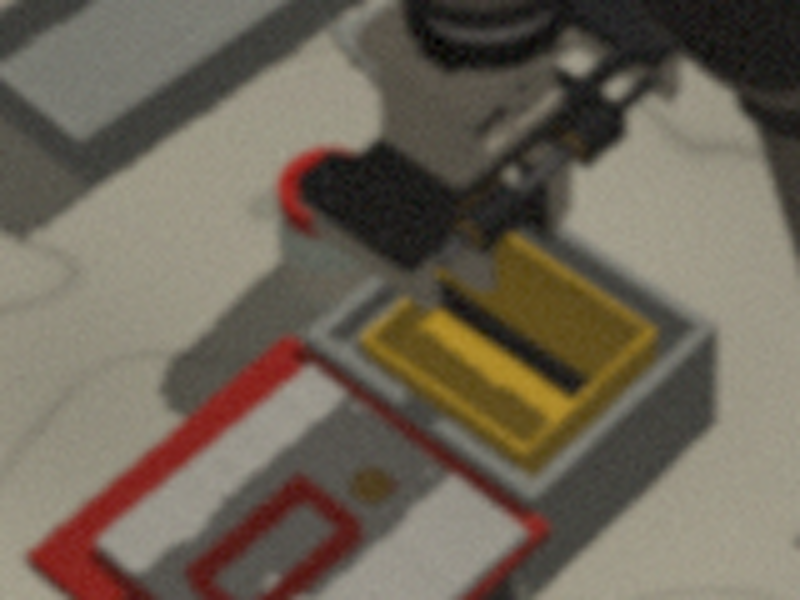

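The lid lies flat on the shelf with the pin in its hole at (373,485). The yellow tin's rim corners are at (365,340), (530,465) and (655,330), and the black bar's near end is at (580,385).

```bash
python3 -c "
from h import *
f=lambda u,v,z=.078: ray('side',(190+u/5-.4,190+v/5-.4),z)
A,B,C,D=f(365,340),f(530,465),f(655,330),f(508,232)
print(np.linalg.norm(A-B),np.linalg.norm(B-C),(A+C)/2)
e=A-B;print('yaw',np.arctan2(e[1],e[0]))
e=B-C;print('yaw',np.arctan2(-e[0],e[1]))
p,q=f(440,288),f(580,383);print('bar',p,q,np.arctan2((p-q)[1],(p-q)[0]))
g=lambda u,v: ray('side',(190+u/5-.4,190+v/5-.4),.084)
a,b,c=g(310,330),g(532,497),g(717,325);print('caddy',(a+c)/2,np.linalg.norm(a-b),np.linalg.norm(b-c))
"
```

```text
0.11547139500347835 0.1028827813226963 [0.52568411 0.03876736 0.078     ]
yaw 0.028349663409455852
yaw 0.13006614911803402
bar [0.57375647 0.04217187 0.078     ] [0.47867186 0.03603621 0.078     ] 0.06443903246829111
caddy [0.52430834 0.03730053 0.084     ] 0.15376298159101232 0.13785523553044857
```

```bash
python3 -m jog '[[[-0.2,0,-0.0025,0.03,-0.015],[-0.2,0,-0.0025,0.06,-0.015],[-0.2,0,-0.0025,0.08,-0.015],[-0.2,0,-0.0025,0.086,-0.015],[-0.2,0,-0.0025,0.086,-0.015]]]' 25
python3 -m jog '[[[-1,0,0,0,0],[-1,0,0,0,0],[-1,0,0,0,0],[-1,0,0,0,0],[-1,0,0,0,0]]]' 25
python3 -m jog '[[[-1,0,0,-0.005,0],[-1,0,0,-0.02,0],[-1,0,0,-0.045,0],[-1,0,0,-0.075,0],[-1,0,0,-0.075,0]]]'
```

```text
time: 6.18
tool_pos: [0.522, 0.0418, 0.0638]
tool_rot: [-3.141, 0.003, 0.066]
contact_force: [-0.4, -0.4, 0.2]
opening: 0.037
grip_force: 0.0
time: 6.6
tool_pos: [0.5237, 0.0402, 0.0662]
tool_rot: [3.141, -0.002, 0.064]
contact_force: [-1.1, 0.3, 3.9]
opening: 0.0094
grip_force: 25.0
time: 7.02
tool_pos: [0.5259, 0.0403, 0.1455]
tool_rot: [3.141, -0.009, 0.064]
contact_force: [1.1, 0.1, -0.1]
opening: 0.0102
grip_force: 25.0
```

```bash
python3 -m jog '[[[-1,0.006,0.03,0,0],[-1,0.013,0.065,0,0],[-1,0.02,0.1,0,0],[-1,0.026,0.135,0,0],[-1,0.032,0.17,0,0]]]' >/dev/null
python3 -m jog '[[[-1,0.007,0.038,0,0],[-1,0.014,0.076,0,0],[-1,0.021,0.114,0,0],[-1,0.028,0.15,0,0],[-1,0.033,0.19,0,0]]]' >/dev/null
python3 -m jog '[[[-1,0,0.008,0.01,0],[-1,0,0.008,0.03,0],[-1,0,0.008,0.05,0],[-1,0,0.008,0.05,0]]]'
python3 -c "
from h import *
go(.614,-.323,.018,.065)"
```

```text
time: 8.18
tool_pos: [0.6085, -0.3213, 0.0844]
tool_rot: [-3.135, 0.008, 0.063]
contact_force: [-0.4, 0.4, -3.8]
opening: 0.01
grip_force: 25.0
t 8.18 pos [ 0.6085 -0.3213  0.0844] rot [-3.135  0.008  0.063] shift [0.006  0.0024 0.0663] turn -0.0022 F [-0.4  0.4 -3.8] open 0.01 grip 25.0
```

```bash
python3 -m jog '[[[-1,0.004,0.0015,0,0],[-1,0.004,0.0015,0.025,0],[-1,0.004,0.0015,0.045,0],[-1,0.004,0.0015,0.055,0],[-1,0.004,0.0015,0.055,0]]]'
python3 -c "
from h import *
go(.614,-.323,.018,.065)"
```

```text
time: 8.6
tool_pos: [0.6148, -0.323, 0.0336]
tool_rot: [-3.14, 0.003, 0.064]
contact_force: [-0.1, 0.4, -2.1]
opening: 0.0099
grip_force: 25.0
t 8.6 pos [ 0.6148 -0.323   0.0336] rot [-3.14e+00  3.00e-03  6.40e-02] shift [-0.0008 -0.      0.0156] turn -0.0007 F [-0.1  0.4 -2.1] open 0.0099 grip 25.0
```

```bash
python3 -m jog '[[[-1,0,0,0.005,0],[-1,0,0,0.01,0],[-1,0,0,0.013,0],[-1,0,0,0.015,0],[-1,0,0,0.015,0]]]'
python3 -c "
from h import *
go(.614,-.323,.018,.065)"
```

```text
time: 9.02
tool_pos: [0.6155, -0.324, 0.0203]
tool_rot: [3.141, -0.0, 0.064]
contact_force: [0.1, -0.0, -3.1]
opening: 0.0099
grip_force: 25.0
t 9.02 pos [ 0.6155 -0.324   0.0203] rot [ 3.141 -0.     0.064] shift [-0.0014 -0.0011  0.0023] turn -0.0013 F [ 0.1 -0.  -3.1] open 0.0099 grip 25.0
```

```bash
python3 -m jog '[[[-1,0,0,0.001,0],[-1,0,0,0.002,0],[-1,0,0,0.003,0],[-1,0,0,0.003,0]]]'
```

```text
time: 9.35
tool_pos: [0.6158, -0.3242, 0.0192]
tool_rot: [3.141, -0.001, 0.064]
contact_force: [-3.7, 2.3, 7.8]
opening: 0.0095
grip_force: 25.0
```

```bash
python3 -m jog '[[[-0.2,0,0,0,0],[-0.2,0,0,0,0],[-0.2,0,0,0,0],[-0.2,0,0,-0.03,0],[-0.2,0,0,-0.06,0]]]'
python3 -m jog '[[[-0.2,0,0,-0.03,0],[-0.2,-0.003,-0.02,-0.07,0],[-0.2,-0.01,-0.055,-0.07,0.01],[-0.2,-0.018,-0.095,-0.07,0.015],[-0.2,-0.025,-0.135,-0.07,0.015]]]' >/dev/null
python3 -m jog '[[[-0.2,-0.008,-0.039,0,0],[-0.2,-0.015,-0.078,0,0],[-0.2,-0.023,-0.117,0,0],[-0.2,-0.03,-0.156,0,0],[-0.2,-0.038,-0.19,0,0]]]' >/dev/null
python3 -m jog '[[[-0.2,-0.005,-0.038,0,0],[-0.2,-0.005,-0.038,0,0],[-0.2,-0.005,-0.038,0,0]]]'
python3 -c "
from h import *
go(.523,.0384,.034,.049)
a=robot.read_camera('side')[90:310,190:430,::-1]
cv2.imwrite('pics/s5.png',cv2.resize(a,None,fx=2.7,fy=2.7,interpolation=cv2.INTER_CUBIC))
"
```

```text
time: 9.77
tool_pos: [0.6142, -0.3231, 0.0754]
tool_rot: [-3.138, 0.004, 0.064]
contact_force: [1.0, -0.5, 0.2]
opening: 0.0356
grip_force: 0.0
time: 10.85
tool_pos: [0.5277, 0.0366, 0.1475]
tool_rot: [3.141, -0.001, 0.053]
contact_force: [0.3, -0.9, 0.6]
opening: 0.0364
grip_force: 0.0
t 10.85 pos [0.5277 0.0366 0.1475] rot [ 3.141e+00 -1.000e-03  5.300e-02] shift [-0.0047 -0.0021  0.1135] turn 0.0036 F [ 0.3 -0.9  0.6] open 0.0364 grip 0.0
```

View pics/s5.png

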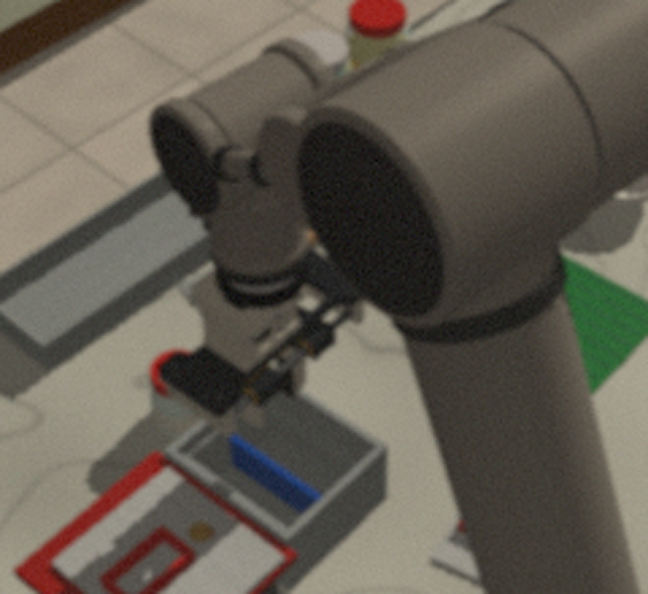

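The large tin is in the caddy. Its blue partition's top edge runs from (232,440) to (317,493), under the fingers. I'll descend and grip.

```bash
python3 -m jog '[[[-0.2,-0.0045,-0.002,0.03,0.003],[-0.2,-0.0045,-0.002,0.06,0.003],[-0.2,-0.0045,-0.002,0.09,0.003],[-0.2,-0.0045,-0.002,0.105,0.003],[-0.2,-0.0045,-0.002,0.112,0.003]]]' 40
python3 -m jog '[[[-1,0,0,0,0],[-1,0,0,0,0],[-1,0,0,0,0],[-1,0,0,0,0],[-1,0,0,0,0]]]' 40
python3 -c "
from h import *
go(.523,.0384,.034,.049)"
```

```text
time: 11.32
tool_pos: [0.5223, 0.035, 0.0326]
tool_rot: [-3.141, 0.004, 0.044]
contact_force: [0.1, -0.1, 0.4]
opening: 0.0368
grip_force: 0.0
time: 11.73
tool_pos: [0.5241, 0.0367, 0.0364]
tool_rot: [-3.141, -0.002, 0.045]
contact_force: [0.1, 6.6, 3.8]
opening: 0.0082
grip_force: 2.7
t 11.73 pos [0.5241 0.0367 0.0364] rot [-3.141e+00 -2.000e-03  4.500e-02] shift [-0.001  -0.0017  0.0024] turn -0.0036 F [0.1 6.6 3.8] open 0.0082 grip 2.7
```

```bash
python3 -m jog '[[[-1,0,-0.0015,0.001,0],[-1,0,-0.0015,0.001,0],[-1,0,-0.0015,0.001,0]]]' 40
python3 -m jog '[[[-1,0,0,-0.01,0],[-1,0,0,-0.03,0],[-1,0,0,-0.06,0],[-1,0,0,-0.09,0],[-1,0,0,-0.11,0]]]'
python3 -m jog '[[[-1,0,0,0,0],[-1,0,0,0,0]]]'
python3 -c "
from h import *
go(.469,-.332,.146,.065)"
```

```text
time: 11.98
tool_pos: [0.5241, 0.0367, 0.0364]
tool_rot: [3.139, -0.003, 0.047]
contact_force: [-3.6, -7.0, 12.6]
opening: 0.0077
grip_force: 40.0
time: 12.4
tool_pos: [0.5236, 0.0384, 0.147]
tool_rot: [3.142, -0.002, 0.046]
contact_force: [0.4, -0.2, -4.1]
opening: 0.008
grip_force: 40.0
time: 12.57
tool_pos: [0.5233, 0.0383, 0.1447]
tool_rot: [3.141, -0.002, 0.046]
contact_force: [-0.4, -0.9, -4.6]
opening: 0.0074
grip_force: 40.0
t 12.57 pos [0.5233 0.0383 0.1447] rot [ 3.141e+00 -2.000e-03  4.600e-02] shift [-0.0713  0.3674 -0.0014] turn -0.019 F [-0.4 -0.9 -4.6] open 0.0074 grip 40.0
```

```bash
python3 -m jog '[[[-1,-0.006,0.03,0,0],[-1,-0.013,0.066,0,0],[-1,-0.02,0.102,0,0],[-1,-0.027,0.138,0,0],[-1,-0.034,0.174,0,0]]]' >/dev/null
python3 -m jog '[[[-1,-0.007,0.037,0,0],[-1,-0.014,0.074,0,0],[-1,-0.021,0.111,0,0],[-1,-0.028,0.148,0,0],[-1,-0.035,0.185,0,0]]]' >/dev/null
python3 -m jog '[[[-1,-0.002,0.008,0.01,-0.019],[-1,-0.002,0.008,0.03,-0.019],[-1,-0.002,0.008,0.05,-0.019],[-1,-0.002,0.008,0.05,-0.019],[-1,-0.002,0.008,0.05,-0.019]]]'
python3 -c "
from h import *
go(.469,-.332,.033,.065)
crop('top',370,160,120,150,4,'pics/t6.png')"
```

```text
time: 13.82
tool_pos: [0.4676, -0.3304, 0.0915]
tool_rot: [-3.137, 0.004, 0.065]
contact_force: [0.6, -0.1, -4.4]
opening: 0.008
grip_force: 40.0
t 13.82 pos [ 0.4676 -0.3304  0.0915] rot [-3.137  0.004  0.065] shift [0.0015 0.002  0.0585] turn -0.0002 F [ 0.6 -0.1 -4.4] open 0.008 grip 40.0
```

View pics/t6.png

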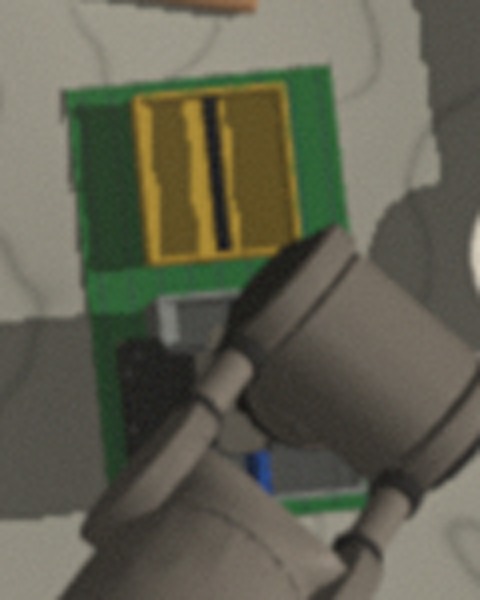

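The small tin stands on the mat at (135–300, 82–265) with green all round. The large tin hangs below it at (160–365, 290–495), over the mat, with a gap between them. I'll lower it.

```bash
python3 -m jog '[[[-1,0.001,0.002,0.015,0],[-1,0.001,0.002,0.03,0],[-1,0.001,0.002,0.04,0],[-1,0.001,0.002,0.045,0],[-1,0.001,0.002,0.045,0]]]'
python3 -m jog '[[[-1,0,0,0.003,0],[-1,0,0,0.006,0],[-1,0,0,0.008,0],[-1,0,0,0.009,0],[-1,0,0,0.009,0]]]'
```

```text
time: 14.28
tool_pos: [0.47, -0.3332, 0.0486]
tool_rot: [-3.141, 0.001, 0.065]
contact_force: [-0.4, 0.2, -3.9]
opening: 0.008
grip_force: 40.0
time: 14.7
tool_pos: [0.4702, -0.3337, 0.0402]
tool_rot: [3.142, 0.0, 0.065]
contact_force: [-0.4, 0.5, -4.8]
opening: 0.0082
grip_force: 40.0
```

```bash
python3 -m jog '[[[-1,0,0,0.002,0],[-1,0,0,0.004,0],[-1,0,0,0.005,0],[-1,0,0,0.005,0]]]'
python3 -m jog '[[[-1,0,0,0.0005,0],[-1,0,0,0.001,0],[-1,0,0,0.001,0]]]'
```

```text
time: 15.03
tool_pos: [0.4702, -0.3338, 0.0354]
tool_rot: [3.141, -0.0, 0.065]
contact_force: [-0.5, 0.7, -2.2]
opening: 0.0077
grip_force: 40.0
time: 15.28
tool_pos: [0.4702, -0.3338, 0.0354]
tool_rot: [3.141, -0.0, 0.065]
contact_force: [-3.6, 2.3, 5.8]
opening: 0.008
grip_force: 40.0
```

It's touching the mat. I'll release, rise and retreat.

```bash
python3 -m jog '[[[-0.2,0,0,0,0],[-0.2,0,0,0,0],[-0.2,0,0,0,0],[-0.2,0,0,0,0],[-0.2,0,0,-0.02,0]]]'
python3 -m jog '[[[-0.2,0,0,-0.03,0],[-0.2,0,0,-0.065,0],[-0.2,0,0,-0.1,0],[-0.2,0,0,-0.135,0],[-0.2,-0.02,0.02,-0.15,0]]]'>/dev/null
python3 -m jog '[[[-0.2,-0.03,0.02,0,0],[-0.2,-0.06,0.04,0,0],[-0.2,-0.09,0.06,0,0],[-0.2,-0.12,0.08,0,0],[-0.2,-0.15,0.1,0,0]]]'>/dev/null
python3 -m jog '[[[-0.2,-0.03,0.02,0,0],[-0.2,-0.05,0.04,0,0],[-0.2,-0.05,0.04,0,0],[-0.2,-0.05,0.04,0,0]]]'
python3 -c "
from h import *
crop('top',180,130,370,200,2,'pics/t7.png')"
```

```text
time: 15.7
tool_pos: [0.4685, -0.3322, 0.0512]
tool_rot: [-3.137, 0.005, 0.065]
contact_force: [0.0, -0.7, -0.6]
opening: 0.0352
grip_force: 0.0
time: 16.87
tool_pos: [0.2599, -0.5085, 0.204]
tool_rot: [-3.141, -0.0, 0.062]
contact_force: [0.2, 0.3, 0.7]
opening: 0.0367
grip_force: 0.0
```

View pics/t7.png

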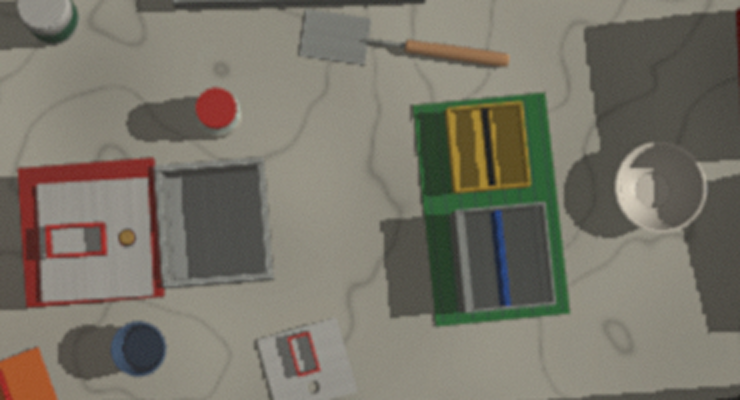

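The lid lies flat with the pin in its hole at (127,237). The small tin at (488,147) and the large tin at (503,257) both stand wholly on the mat with a gap between them, and the bystanders are unmoved.

```bash
python3 -c "
from cell import robot
print(robot.hand_in())"
```

```text
the job is handed in; nothing more can be done
None
```

I took the caddy apart and handed the job in: the last picture shows the lid flat on the shelf over the pin, both tins upright and apart on the mat, and everything else in place; no verdict came back.

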